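# Roll a battery cell onto the contact line of the cell tester and close the tester on it

## Task

Test the thick battery cell: push its top sideways with a fingertip so that it rolls along the black bed of the cell tester until it lies square on the white contact line, and let go of it; do not grip it, lift it or reach down beside it to shove it by its side. Then push the sliding contact fully home with a fingertip, so that the cell is held between the two copper contacts, and draw back. Press gently, and leave the slim cell and the things round the tester where they are.

Things in the scene. Friction and masses are not known exactly. Their poses are not given: they have to be found in the camera images.
- tester: cell tester, fixed: aluminium plate 210 x 240 mm with a flat black rubber-faced bed, its top 20 mm above this origin. Origin at bench height below the white line. x axis: along the white line, from the sliding contact (nearer the robot) to the sprung contact. y axis: across the line, the way cells roll. Bed: x -62 to 50, y -110 to 110 mm, between lips 10 mm high at its y ends.
- line_mid (a point): point on the white contact line, on the bed's top (20 mm above the bench); the line runs along the tester's x axis through it. Tester frame (0, 0, 20 mm).
- thick_cell: thick battery cell, grey sleeve, diameter 32, length 70 mm, steel button at its +x end, 0.15 kg. Origin mid-axis, 16 mm above the bed; x is its axis, y and z turn with it. Starts 45 to 70 mm to one side of the line, within 0.08 rad of it; stops soon when let go. Pushed at its top by a fingertip it rolls half as far as the fingertip moves, so it takes several strokes; 3 to 10 N down is enough.
- slim_cell: the slim battery cell, to be left alone: same look and length, diameter 21 mm; lies on the bed on the other side of the line. Origin in the middle of its axis.
- carriage (a joint): travel of the sliding contact along the tester's +x: 0 open (its copper face at tester x = -58 mm), 0.037 m fully home at its stop (face at x = -21 mm). Stiff slide (about 6 N) that stays where it is left; about 10 N at the end, when the cell meets the sprung contact. It slides the cell along before it.
- push_plate (a point): middle of the rear face (towards the robot) of the sliding contact's upright aluminium push plate, 45 mm above the bench; push it along the tester's +x. Plate 44 mm wide, 6 thick, from 22 to 64 mm above the bench; in front of it a black block 28 mm long, 48 wide, top at 52 mm. Behind it about 27 mm of free base, top 20 mm above the bench.
- plunger (a joint): how far the sprung contact is pressed in along the tester's +x: 0 free, stop at 0.006 m; 1 N at first and 1 N more per mm. With the cell on the line and the sliding contact home it reads about 0.003.
- meter: yellow multimeter lying on its back, 148 x 70 x 44 mm, left of the tester; bystander. Origin under its middle.
- pliers: pliers with purple handles, 160 x 54 x 12 mm, right of the tester; bystander. Origin under its middle.
- carton: small brown card box, 75 x 105 x 45 mm, behind and left of the tester; bystander. Origin under its middle.
- brush: black ESD brush, 151 x 22 x 9 mm, left front; bystander. Origin under its middle.
- plunger_face (a point): centre of the sprung contact's copper face (disc of 22 mm), tester x = 46 mm when free, 36 mm above the bench. Behind it a black end block: tester x 58 to 84, y -30 to 30 mm, top 56 mm above the bench.
There are look-alikes about, which are no part of the job. Leave any pink or turquoise look-alike of the thick_cell alone.

How it is judged:
On the way, in this order (a step that is already met when the one before it is completed fails the run):
1. the thick cell has rolled on the bed by more than a quarter of a turn (angle between thick_cell's own z axis and vertical above 1.6 rad and z of thick_cell in the frame of tester below 0.041 m), for 0.05 s.
2. the thick cell lies still on the white line, let go, before the sliding contact is closed (y of thick_cell in the frame of tester between -0.006 and 0.006 m and angle between the x axis of thick_cell and the x axis of tester, either way round below 0.14 rad and linear speed of thick_cell below 0.01 m/s and contact force between the fingers and thick_cell below 0.05 N and value of joint carriage below 0.008 m), for 0.2 s.
At the end, for the whole second after the job is handed in: The thick cell rests on the bed with its axis within 8 mm of the white line and 0.08 rad of its direction, the sliding contact is within 3 mm of home, the sprung contact is pressed in by more than 1 mm, and the slim cell has moved less than 15 mm (y of thick_cell in the frame of tester between -0.008 and 0.008 m and angle between the x axis of thick_cell and the x axis of tester, either way round below 0.08 rad and z of thick_cell in the frame of tester below 0.04 m and linear speed of thick_cell below 0.005 m/s and value of joint carriage above 0.034 m and value of joint plunger above 0.001 m and distance of slim_cell from where it was at the start of the episode below 0.015 m); the robot touches nothing.
It fails at once if the thick cell is lifted off the bed by more than 6 mm (z of thick_cell in the frame of tester above 0.042 m).
It fails at once if the thick cell is pressed or gripped with more than 60 N (contact force between the fingers and thick_cell above 60 N).
It fails at once if the fingers push the thick cell at its side, reaching down beside it below half its height, instead of at its top (contact force between the fingers and thick_cell above 0.3 N and z of the grasp point in the frame of tester below 0.055 m).
It fails at once if the slim cell is pushed away by more than 15 mm (distance of slim_cell from where it was at the start of the episode above 0.015 m).
It fails at once if a bystander is moved by more than 20 mm (distance of any of meter, pliers, carton, brush from where it was at the start of the episode above 0.02 m).
It also fails if it takes over 67 s, if anything falls off the work surface, if the arm or the gripper's body presses on something with over 40 N, if the wrist force passes 120 N, or if a joint passes its speed limit or range.

## Robot

A 7-joint arm with a two-finger parallel gripper is mounted at the origin on a cart in front of the work surface, level with it; the furniture and walls round the work are solid. World frame = base frame: x ahead of the robot, y to its left, z up, the work surface at z = 0. Lengths are in m, angles in rad, forces in N, time in s.
With the tool pointing down it reaches from about 0.35 to 0.9 m from the base axis. Payload 19.9 kg.
Tool frame: the origin (TCP) lies midway between the tips of the shut fingers; the grasp point (between the pads) lies robot.grasp_offset behind it (robot.grasp_offset is the distance from the TCP to the grasp point, in m); z points along the fingers, y is the line along which they close (so a half turn about z gives the same grasp; the last joint's range is limited). The gripper opens to 94 mm and grips with 3 to 60 N. Pads are 16 mm wide; open, the fingers measure 119 mm over their backs; the gripper's body (75 mm by 177 mm) begins 78 mm behind the grasp point.
Start: joints at [1.294, 0.417, -0.01, 1.614, 0.005, 1.111, -0.053], TCP at [0.146, -0.608, 0.167] pointing down, gripper open.
Joint ranges: [-2.81, 2.81], [-0.39, 2.02], [-1.27, 1.25], [0.06, 2.57], [-1.19, 4.33], [0.19, 2], [-2.82, 2.82]. Speed limits (rad/s): [1.89, 1.89, 2.39, 2.39, 3.01, 3.01, 3.01].

## Interface

Orientations are given as [roll, pitch, yaw] about the fixed x, y, z axes, in that order (R = Rz(yaw) Ry(pitch) Rx(roll)).
In Python, from cell import robot gives the robot as it stands.
- The arm moves only by the tool servo_tool, never from a script. Its argument "series" is a list of rows, each a list of 7 numbers: the closure, from 0 (fully open) to 1 (shut), then the shift along the tool's x, y, z in cm, then the turn, a rotation vector about the tool's x, y, z in rad. In form: [[fingers, x, y, z, wx, wy, wz], ...]. A call has 1 to 10 rows; each row is the pose to reach, as a shift and turn from the pose commanded when the call began, along the tool's axes at that moment; what a row does not reach only later rows make up. A row lasts 1/12 s, in which the tool goes at most 41.7 mm and 7.16 degrees, less where a joint would pass 70% of its speed; a pose out of reach is approached as far as the arm can. A call with a gripper value outside its range is refused whole. The fingers move at their own pace and stop on an object; the grip force is fixed at half the most. Time passes only in rows, so rows that repeat a pose let the fingers close. It gives the time, the measured TCP pose, the force, the opening and the grip force at its end, in the units of the state.
- robot.get_state(): the state, without advancing time (a new reading comes with each control period).
- robot.capture(name): name is "scene" or "side" or "wrist"; returns a dict with "frame" (480x640x3 uint8, red, green, blue), "K" (3x3 intrinsics, pixels), "R" (3x3) and "t" (3): a world point X has camera coordinates R X + t; the wrist camera has in their place "hand_eye" (4x4, takes a point from camera to tool coordinates, whose origin is the TCP and whose axes are the flange's). Camera axes: x right, y down, z forward; pixel columns grow to the right and rows downward; lengths in m; the calibration is good to about 2 mm. The wrist camera is an equidistant fisheye: a pixel r from the principal point sees the ray r / f radians off the axis. A picture is of the moment at which its call begins: read the wrist's pose just before it. There is no depth.
- robot.hand_in(): hands the job in; it is judged then, once.
The state is a dict: "clock": time; "joint_pos": joint angles; "qd": joint speeds; "effort": joint torques, N m; "eef_pos": TCP position; "tool_rot": TCP orientation; "ft_force": force on the tool from outside, world axes, zero at the start; "wrist_torque": the same for the moment, N m; "gripper_width": finger opening in m; "grasp_force": force on a finger pad.
Only numpy, scipy, OpenCV 4.12 (cv2) and the standard library are available. Lean on these libraries where they do the work, as an engineer would, in place of code of your own. Each camera call takes 0.05 s, during which the arm holds its last target. There are 200 camera calls.

## Working session

There is one attempt and no reset: what is moved stays moved. The work goes in short steps, Python scripts to look and compute and a tool call to move; the robot and the scene stay as the last step left them, time stands still between calls to the robot, and variables do not carry over. Pictures are saved under pics/ and viewed, at most 10 in all, crops included, and the job is handed in when it is done.

Besides the shell and the picture viewer there is one more tool, called after "Call:" by a JSON object that holds its "op" and its "data". servo_tool: Moves the arm, as the interface text tells. Its arguments: {"type":"object","properties":{"series":{"type":"array","items":{"type":"array","items":{"type":"number"}}}},"required":["series"]}

```bash
mkdir -p pics; ls; python3 - <<'E'
from cell import robot
import cv2, numpy as np
print(robot.grasp_offset)
s=robot.get_state(); print(s)
for n in ["scene","side"]:
    c=robot.capture(n); cv2.imwrite(f"pics/{n}0.png",c["frame"][:,:,::-1]); np.savez(f"pics/{n}0.npz",**c); print(n,c["K"].tolist(),c["R"].tolist(),c["t"].tolist())
E
```

```text
pics
0.0188
{'clock': 0.0, 'joint_pos': array([ 1.29348349,  0.41798308, -0.01031552,  1.61416953,  0.004724  ,
        1.11068404, -0.05300476]), 'qd': array([-0.00026763, -0.00041071,  0.00070316, -0.00032881,  0.0007176 ,
       -0.00124813,  0.00101017]), 'effort': array([-4.91286428e-04, -8.51268625e+01,  6.38695601e-01, -4.25983465e+01,
       -4.88169934e-02,  1.87701458e-02,  1.23144878e-04]), 'eef_pos': array([ 0.14590665, -0.60729824,  0.16612153]), 'tool_rot': array([-3.14037675e+00,  1.07529412e-04,  2.35838487e-01]), 'ft_force': array([0.17302896, 0.23078861, 0.12570005]), 'wrist_torque': array([ 0.01015482, -0.00012659, -0.0163913 ]), 'grasp_force': 0.0, 'gripper_width': 0.09396544181360704}
scene [[600.7837554902158, 0.0, 322.94356709004325], [0.0, 600.7837554902158, 247.56465237090714], [0.0, 0.0, 1.0]] [[-0.7654821690613377, -0.6434563590564208, 0.0009812436008565502], [-0.49387958848623986, 0.5865606232238194, -0.6418953087224948], [0.4124560593879209, -0.49184402941698807, -0.7667916599709784]] [0.3822405941873656, 0.25275157347896765, 1.3341947816624324]
side [[453.5186983197631, 0.0, 310.84668338800924], [0.0, 453.5186983197631, 247.44150585937416], [0.0, 0.0, 1.0]] [[0.9980286808087887, 0.06179177907492444, -0.010978539148034037], [0.024675093850581097, -0.5471862831332898, -0.8366470649528631], [-0.0577052166318973, 0.8347268700536306, -0.5476323222600495]] [-0.47549965192389754, 0.06258218794772538, 1.0294689236876053]
```

View pics/scene0.png

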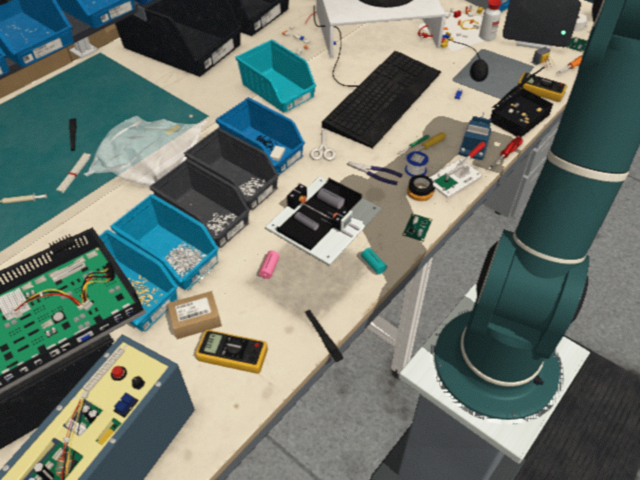

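View pics/side0.png

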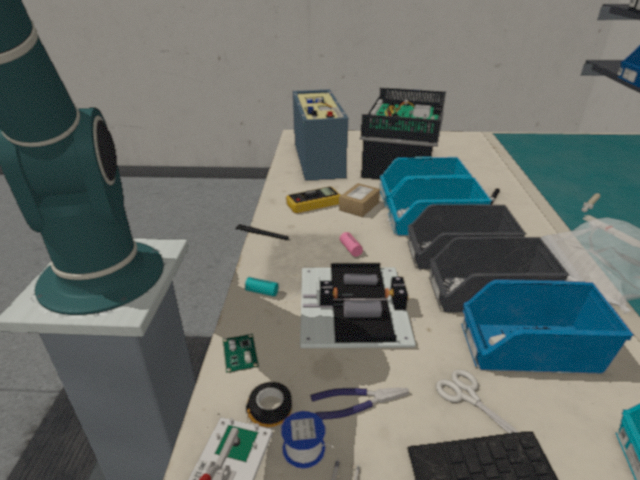

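Both views show the tester mid-bench: scene about (325,220), side about (357,305). The thick cell is at side (363,309) and the slim one at (361,280). I'll enlarge them.

```bash
python3 - <<'E'
import cv2, numpy as np
a=cv2.imread("pics/side0.png")[255:355,290:425]; b=cv2.imread("pics/scene0.png")[170:270,255:390]
f=lambda i:cv2.resize(i,None,fx=5.9,fy=5.9,interpolation=cv2.INTER_CUBIC)
cv2.imwrite("pics/ca.png",f(a)); cv2.imwrite("pics/cb.png",f(b))
E
```

```text
(no output)
```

View pics/ca.png

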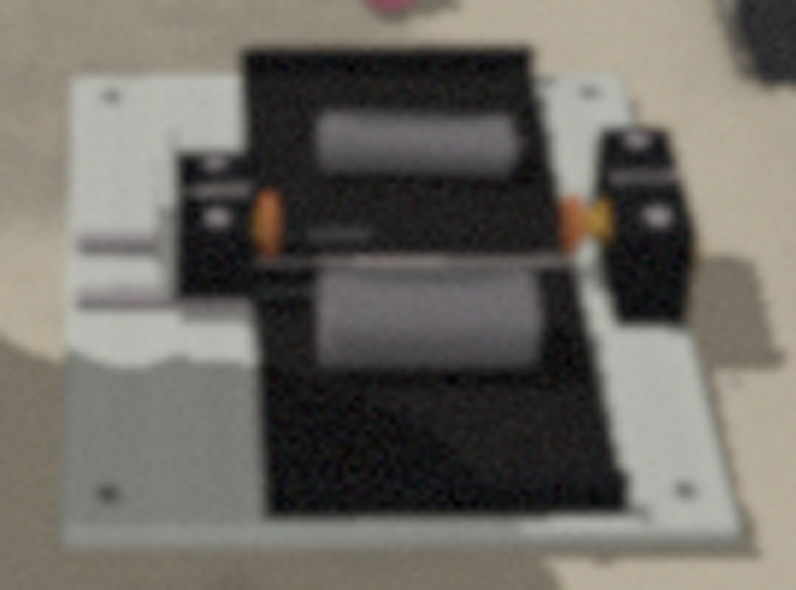

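The thick cell lies at crop (430,318), on the near (−y) side of the line. The line runs from (250,258) to (575,258), and the slim cell is at (418,142).

View pics/cb.png

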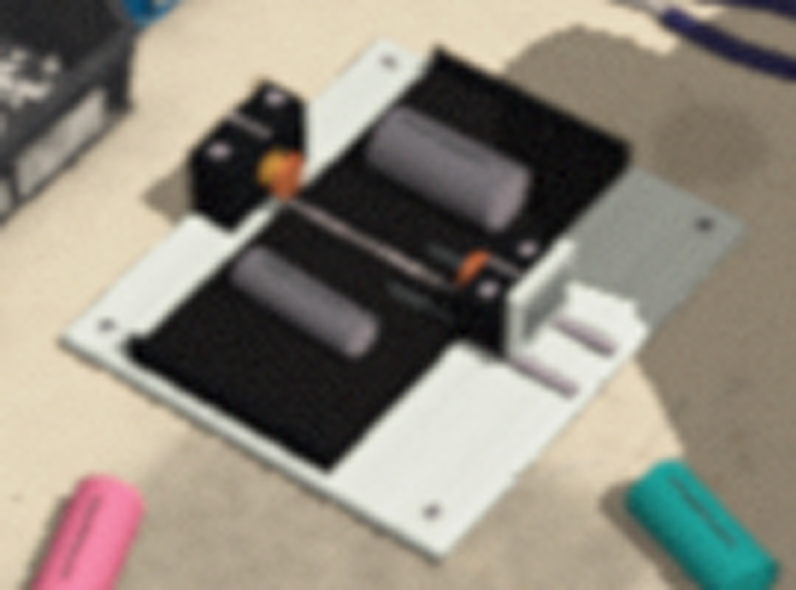

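The scene crop shows the thick cell centred near (448,168), the slim cell near (305,303) and the push plate's upright at (540,298). I'll fit the tester pose from both views.

```bash
cat > h.py <<'E'
import numpy as np, cv2
from scipy.optimize import least_squares
from cell import robot
def proj(c,X):
    p=(np.atleast_2d(X)@c["R"].T+c["t"])@c["K"].T
    return p[:,:2]/p[:,2:]
def T(p,X):  # tester->world
    c,s=np.cos(p[2]),np.sin(p[2]); X=np.atleast_2d(X)
    return np.c_[p[0]+c*X[:,0]-s*X[:,1],p[1]+s*X[:,0]+c*X[:,1],X[:,2]]
E
python3 - <<'E'
from h import *
S=np.load("pics/side0.npz");C=np.load("pics/scene0.npz")
fs=lambda L:np.array([290,255])+np.array(L)/5.9
fc=lambda L:np.array([255,170])+np.array(L)/5.9
sx=np.array([[46,0,36],[50,0,20],[-62,110,30],[50,110,30],[-62,-110,16],[50,-110,30]])/1e3
su=fs([[562,222],[575,258],[245,52],[530,50],[268,515],[622,472]])
cx=np.array([[50,0,20],[50,-110,30],[-62,-110,30],[50,110,30],[-62,110,18]])/1e3
cu=fc([[283,200],[437,50],[630,150],[130,345],[330,468]])
f=lambda p:np.r_[(proj(S,T(p,sx))-su).ravel(),(proj(C,T(p,cx))-cu).ravel()]
r=least_squares(f,[.55,-.1,0],loss='soft_l1'); print(r.x,f(r.x).round(1).tolist())
p=r.x; np.save("pose.npy",p)
for name,z,u,v in [("thick",.036,(430,320),(448,168)),("slim",.0305,(418,143),(305,303))]:
    g=lambda q:np.r_[(proj(S,T(p,[*q,z]))-fs([u])).ravel(),(proj(C,T(p,[*q,z]))-fc([v])).ravel()]
    q=least_squares(g,[0,0]); print(name,q.x,T(p,[*q.x,z]),g(q.x).round(1))
print("line mid",T(p,[0,0,.02]))
E
```

```text
[ 0.58517999 -0.08112399  0.0589441 ] [0.1, 0.2, -0.8, 0.3, -1.9, 0.1, 0.4, 0.1, -2.1, -2.4, 0.1, -1.1, 0.1, -0.7, -1.8, -0.6, -1.2, -0.4, -0.2, -3.5, 0.4, -1.5]
thick [-0.00487139 -0.04865911] [[ 0.58318357 -0.12998557  0.036     ]] [-0.8 -0.1 -0.7 -1.1]
slim [-9.33567169e-05  5.25557147e-02] [[ 0.58199074 -0.02866505  0.0305    ]] [-1.   0.1 -0.9 -1.1]
line mid [[ 0.58517999 -0.08112399  0.02      ]]
```

Call:
{"op": "servo_tool", "data": {"series": [[1,1,-0.7,0,0,0,0.02],[1,3,-2,0,0,0,0.04],[1,6,-4,0,0,0,0.06],[1,9,-6.1,0,0,0,0.08],[1,12,-8.1,0,0,0,0.1],[1,15,-10.2,0,0,0,0.12],[1,18,-12.2,0,0,0,0.14],[1,21,-14.2,0,0,0,0.16],[1,24,-16.2,0,0,0,0.177],[1,26,-17.6,0,0,0,0.177]]}}

```text
clock: 0.93
eef_pos: [0.3597, -0.373, 0.1667]
tool_rot: [-3.141, -0.0, 0.06]
ft_force: [0.1, -0.2, -1.1]
gripper_width: 0.0308
grasp_force: 0.0
```

Call:
{"op": "servo_tool", "data": {"series": [[1,2,-1.9,0,0,0,0],[1,5,-4.8,0,0,0,0],[1,8,-7.7,0,0,0,0],[1,11,-10.6,0,0,0,0],[1,14,-13.5,0,0,0,0],[1,17,-16.5,0,0,0,0],[1,20,-19.4,0,0,0,0],[1,22.5,-21.8,0,0,0,0],[1,23.9,-23.1,0,0,0,0],[1,23.9,-23.1,0,0,0,0]]}}

```text
clock: 1.77
eef_pos: [0.5849, -0.1264, 0.1662]
tool_rot: [-3.14, -0.0, 0.064]
ft_force: [0.2, 0.3, -0.3]
gripper_width: 0.0007
grasp_force: 0.0
```

```bash
python3 - <<'E'
from h import *
s=robot.get_state();print(s["eef_pos"],s["tool_rot"],s["ft_force"],s["qd"].round(3))
c=robot.capture("wrist");np.savez("pics/w1.npz",**c,pos=s["eef_pos"],rot=s["tool_rot"])
cv2.imwrite("pics/w1.png",c["frame"][:,:,::-1]);print(c["K"],c["hand_eye"])
E
```

```text
[ 0.58487381 -0.12642413  0.16616969] [-3.13954211e+00 -1.20712024e-04  6.43287772e-02] [ 0.19571246  0.32385013 -0.2713217 ] [ 0.053 -0.029  0.044  0.046 -0.004 -0.009  0.059]
[[371.64829954   0.         316.34326004]
 [  0.         371.64829954 235.5047311 ]
 [  0.           0.           1.        ]] [[-4.29060230e-04 -9.68001086e-01 -2.50945638e-01  7.34566024e-02]
 [ 9.99999882e-01 -3.57770053e-04 -3.29706386e-04 -1.01429810e-05]
 [ 2.29375306e-04 -2.50945750e-01  9.68001125e-01 -2.18389998e-01]
 [ 0.00000000e+00  0.00000000e+00  0.00000000e+00  1.00000000e+00]]
```

View pics/w1.png

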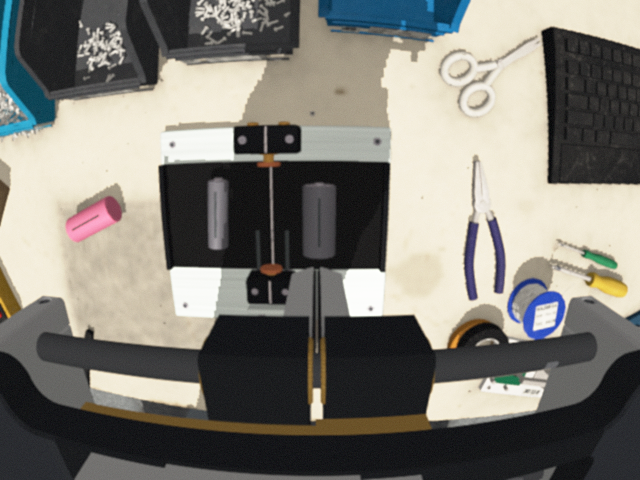

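The wrist view shows the tester square on: the line from (269,168) to (271,262), the thick cell midline at x≈319.5 (rows 184–258), the slim cell from (218,180) to (219,248), and the carriage block at (268,287).

```bash
cat >> h.py <<'E'
from scipy.spatial.transform import Rotation as Ro
def ray(d,uv,z):
    K=d["K"];a=(np.array(uv,float)-K[:2,2])/K[0,0];r=np.hypot(*a)
    v=np.r_[a/r*np.sin(r),np.cos(r)] if r>0 else np.array([0,0,1.])
    H=d["hand_eye"];R=Ro.from_euler("xyz",d["rot"]).as_matrix()
    o=R@H[:3,3]+d["pos"];w=R@H[:3,:3]@v
    return o+w*(z-o[2])/w[2]
def T_inv(p,X):
    c,s=np.cos(p[2]),np.sin(p[2]);d=np.asarray(X)[:2]-p[:2]
    return np.array([c*d[0]+s*d[1],-s*d[0]+c*d[1]])
E
python3 - <<'E'
from h import *
d=np.load("pics/w1.npz")
# sub-pixel: white line centre per row, cell edges per row
g=cv2.cvtColor(d["frame"],cv2.COLOR_RGB2GRAY).astype(float)
L=[];Cc=[];Sl=[]
for v in range(172,262,4):
    w=g[v,262:280]; w=np.clip(w-w.min()-.4*np.ptp(w),0,None); L.append([262+(w@np.arange(18))/w.sum(),v,np.ptp(g[v,262:280])])
for v in range(192,252,6):
    e=g[v,292:350]>55; i=np.flatnonzero(e); Cc.append([292+i.min(),292+i.max(),v])
print(np.array(L).round(1).tolist());print(Cc)
lw=np.array([ray(d,l[:2],.02) for l in L if l[1]>=176 and l[1]<=256]); k=np.polyfit(lw[:,0],lw[:,1],1);yaw=np.arctan(k[0])
p=np.load("pose.npy");x0=p[0]
print("line yaw",yaw,"y at x0",np.polyval(k,x0),"plunger face",ray(d,(269,167),.036),"carr face",ray(d,(271,266),.036))
cw=np.array([ray(d,((a+b)/2,v),.036) for a,b,v in Cc]);kc=np.polyfit(cw[:,0],cw[:,1],1)
print("cell yaw",np.arctan(kc[0]),"ends",ray(d,(319.5,184),.05),ray(d,(319.5,258),.045))
print("cell y rel line at x0",np.polyval(kc,x0)-np.polyval(k,x0))
E
```

```text
[[270.6, 172.0, 119.0], [270.5, 176.0, 120.0], [270.6, 180.0, 122.0], [270.6, 184.0, 118.0], [270.6, 188.0, 120.0], [270.9, 192.0, 112.0], [270.8, 196.0, 111.0], [271.1, 200.0, 124.0], [271.1, 204.0, 133.0], [271.1, 208.0, 127.0], [271.2, 212.0, 123.0], [271.2, 216.0, 127.0], [271.3, 220.0, 126.0], [271.5, 224.0, 121.0], [271.5, 228.0, 125.0], [271.7, 232.0, 112.0], [271.8, 236.0, 112.0], [272.0, 240.0, 97.0], [272.1, 244.0, 126.0], [272.1, 248.0, 123.0], [272.3, 252.0, 120.0], [272.3, 256.0, 121.0], [272.4, 260.0, 116.0]]
[[np.int64(304), np.int64(334), 192], [np.int64(303), np.int64(334), 198], [np.int64(304), np.int64(334), 204], [np.int64(303), np.int64(334), 210], [np.int64(304), np.int64(334), 216], [np.int64(303), np.int64(334), 222], [np.int64(304), np.int64(334), 228], [np.int64(304), np.int64(334), 234], [np.int64(303), np.int64(334), 240], [np.int64(304), np.int64(334), 246]]
line yaw 0.060030560605262726 y at x0 -0.0805762727793217 plunger face [ 0.63151513 -0.07845455  0.036     ] carr face [ 0.53371827 -0.08398243  0.036     ]
cell yaw 0.06638538425708193 ends [ 0.61976448 -0.1266916   0.05      ] [ 0.54825367 -0.13143554  0.045     ]
cell y rel line at x0 -0.047798396011692945
```

Call:
{"op": "servo_tool", "data": {"series": [[1,0,0.5,1,0,0,0],[1,0,0.9,3,0,0,0],[1,0,0.9,5.5,0,0,0],[1,0,0.9,8,0,0,0],[1,0,0.9,9.8,0,0,0],[1,0,0.9,10.7,0,0,0],[1,0,0.9,11,0,0,0],[1,0,0.9,11,0,0,0],[1,0,0.9,11,0,0,0]]}}

```text
clock: 2.57
eef_pos: [0.5836, -0.1407, 0.0576]
tool_rot: [3.141, -0.001, 0.058]
ft_force: [0.8, 0.5, 0.3]
gripper_width: 0.0004
grasp_force: 0.0
```

Call:
{"op": "servo_tool", "data": {"series": [[1,0,-0.3,0.1,0,0,0],[1,0,-0.3,0.2,0,0,0],[1,0,-0.3,0.3,0,0,0],[1,0,-0.3,0.4,0,0,0],[1,0,-0.3,0.4,0,0,0],[1,0,-0.3,0.4,0,0,0]]}}

```text
clock: 3.07
eef_pos: [0.5831, -0.1372, 0.0528]
tool_rot: [-3.142, 0.0, 0.059]
ft_force: [-0.8, 1.1, -0.0]
gripper_width: 0.0003
grasp_force: 0.0
```

Call:
{"op": "servo_tool", "data": {"series": [[1,0,0,0.05,0,0,0],[1,0,0,0.1,0,0,0],[1,0,0,0.13,0,0,0],[1,0,0,0.13,0,0,0]]}}

```text
clock: 3.4
eef_pos: [0.583, -0.1371, 0.0514]
tool_rot: [-3.141, 0.0, 0.059]
ft_force: [0.4, 0.7, 0.4]
gripper_width: 0.0008
grasp_force: 0.0
```

Call:
{"op": "servo_tool", "data": {"series": [[1,0,0,0.05,0,0,0],[1,0,0,0.1,0,0,0],[1,0,0,0.1,0,0,0]]}}

```text
clock: 3.65
eef_pos: [0.583, -0.1371, 0.0503]
tool_rot: [-3.141, 0.0, 0.059]
ft_force: [0.1, 0.9, -0.3]
gripper_width: 0.0005
grasp_force: 0.0
```

Call:
{"op": "servo_tool", "data": {"series": [[1,0,0,-0.08,0,0,0],[1,0,-0.15,-0.08,0,0,0],[1,0,-0.3,-0.08,0,0,0],[1,0,-0.45,-0.08,0,0,0],[1,0,-0.6,-0.08,0,0,0],[1,0,-0.6,-0.08,0,0,0]]}}

```text
clock: 4.15
eef_pos: [0.5827, -0.1307, 0.0512]
tool_rot: [-3.141, 0.0, 0.059]
ft_force: [0.4, 0.9, 0.0]
gripper_width: 0.0004
grasp_force: 0.0
```

Call:
{"op": "servo_tool", "data": {"series": [[1,0,0,0.05,0,0,0],[1,0,0,0.1,0,0,0],[1,0,0,0.1,0,0,0]]}}

```text
clock: 4.4
eef_pos: [0.5826, -0.1312, 0.0501]
tool_rot: [-3.142, 0.0, 0.059]
ft_force: [-0.0, 0.7, -0.5]
gripper_width: 0.0002
grasp_force: 0.0
```

```bash
cat > look.py <<'E'
from h import *
import sys
s=robot.get_state();print(s["eef_pos"].round(4),s["ft_force"].round(2))
n=sys.argv[1]
c=robot.capture("wrist");np.savez(f"pics/{n}.npz",**c,pos=s["eef_pos"],rot=s["tool_rot"])
a=c["frame"][100:400,160:480]
b=robot.capture("side")["frame"][255:355,290:425]
cv2.imwrite(f"pics/{n}.png",np.hstack([cv2.resize(a,(400,375)),cv2.resize(b,(400,375))])[:,:,::-1])
E
python3 look.py w2
```

```text
[ 0.5826 -0.1312  0.0501] [-0.03  0.68 -0.53]
```

View pics/w2.png

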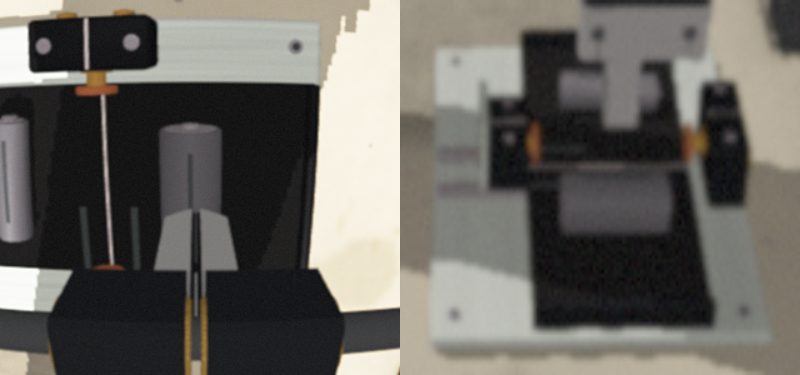

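The wrist half shows the fingers over the cell's near half, at (195,215–270). In the side half the fingertip ends at (620,128), well above the cell top at (617,178). I'll check where the tip should project.

```bash
python3 - <<'E'
from h import *
S=np.load("pics/side0.npz");s=robot.get_state();e=s["eef_pos"]
for z in (.05,.06,.07,.08,.09): print(z,proj(S,[e[0],e[1],z]))
print("cell crown",proj(S,[.584,-.129,.052]), s["joint_pos"])
C=np.load("pics/scene0.npz");c=robot.capture("scene");cv2.imwrite("pics/sc2.png",cv2.resize(c["frame"][150:270,255:415,::-1],None,fx=5,fy=5));print(proj(C,e))
E
```

```text
0.05 [[362.25045887 303.90463374]]
0.06 [[362.52196316 299.8210188 ]]
0.07 [[362.79697429 295.68465851]]
0.08 [[363.07556064 291.49452433]]
0.09 [[363.35779239 287.24956078]]
cell crown [[362.97582214 302.3493043 ]] [ 0.38161154  0.515797   -0.27587124  1.77425272  0.17575904  0.87573176
 -1.48526431]
[[330.71946654 193.44356778]]
```

View pics/sc2.png

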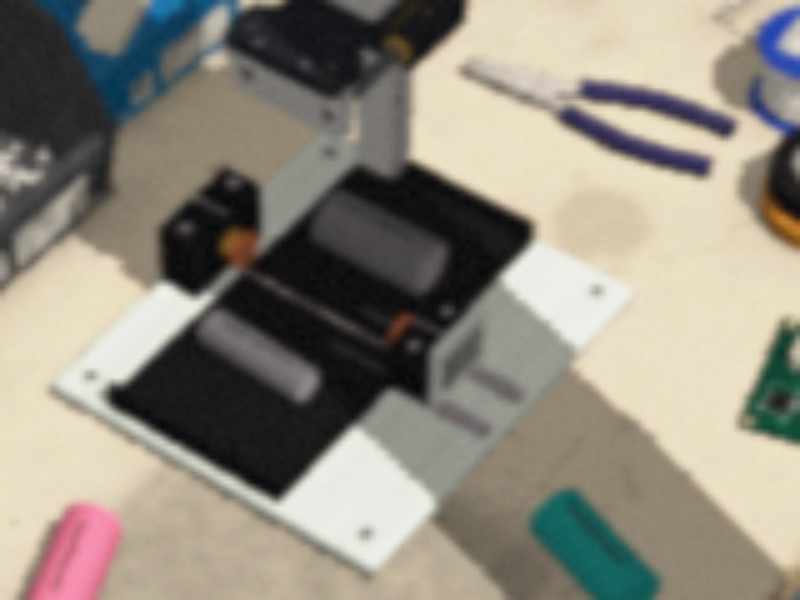

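The fingertip appears at scene crop (385,172), i.e. about 9 px above where the reported TCP projects, so the tip seems 20–30 mm higher than reported. I'll check which reading is off.

```bash
python3 - <<'E'
from h import *
d=np.load("pics/w1.npz")
# height scale check in w1: solve TCP (x,y,z) bias from tester landmarks with pose p
p=np.array([.5852,-.0806,.060])
for dz in (0,.01,.02,.03):
    e=dict(d);e["pos"]=d["pos"]+[0,0,dz]
    W=ray(e,(161,167),.03)-ray(e,(389,163),.03);H=ray(e,(218.5,180),.038)-ray(e,(219,248.5),.035)
    B=ray(e,(280,162),.02)-ray(e,(290,269),.02)
    print(dz,"bed width",np.hypot(*W[:2]),"slim len",np.hypot(*H[:2]),"bed x len",B[0])
    print("  line mid y etc", ray(e,(271.3,220),.02))
H=np.linalg.inv(d["hand_eye"])
for z in (0,-.02,-.03,-.05):
    for y in (-.0125,.0125):
        v=H[:3,:3]@[0,y,z]+H[:3,3];th=np.arctan2(np.hypot(v[0],v[1]),v[2]);print("tool",y,z,d["K"][:2,2]+371.65*th*v[:2]/np.hypot(v[0],v[1]))
E
```

```text
0 bed width 0.22665811499610772 slim len 0.06923207862449679 bed x len 0.109682954219946
  line mid y etc [ 0.57704464 -0.08099073  0.02      ]
0.01 bed width 0.23305062760204104 slim len 0.07120249150856078 bed x len 0.11269152654056758
  line mid y etc [ 0.57481911 -0.079862    0.02      ]
0.02 bed width 0.2394431402079743 slim len 0.07317291129277025 bed x len 0.11570009886118915
  line mid y etc [ 0.57259358 -0.07873328  0.02      ]
0.03 bed width 0.2458356528139076 slim len 0.07514333743431567 bed x len 0.11870867118181094
  line mid y etc [ 0.57036805 -0.07760455  0.02      ]
tool -0.0125 0 [296.33205797 261.80277861]
tool 0.0125 0 [336.65058803 261.78858392]
tool -0.0125 -0.02 [294.52513224 272.98856692]
tool 0.0125 -0.02 [338.46801699 272.97319157]
tool -0.0125 -0.03 [293.50044875 279.35893175]
tool 0.0125 -0.03 [339.49860716 279.34289108]
tool -0.0125 -0.05 [291.15315207 294.02701063]
tool 0.0125 -0.05 [341.85929662 294.00945572]
```

```bash
python3 - <<'E'
from h import *
S=np.load("pics/side0.npz");C=np.load("pics/scene0.npz");e=robot.get_state()["eef_pos"]
for z in (.05,.06,.07,.08,.09):
    P=[[e[0]+a,e[1]+b,z] for a in(-.008,.008) for b in(-.0125,0,.0125)]
    print(z,"side rows",proj(S,P)[:,1].round(1),"scene",proj(C,P).round(0).tolist())
g=lambda n,x0,y0:0
s=robot.capture("side")["frame"];c=robot.capture("scene")["frame"]
print("side col 364 rows 275-310",s[275:310,364].mean(1).round().tolist())
for u in(328,330,332,334):print("scene",u,"rows 170-200",c[170:200,u].mean(1).round().tolist())
E
```

```text
0.05 side rows [308.1 303.8 299.5 308.4 304.  299.8] scene [[336.0, 192.0], [333.0, 195.0], [330.0, 197.0], [331.0, 190.0], [328.0, 192.0], [325.0, 195.0]]
0.06 side rows [304.  299.7 295.5 304.3 299.9 295.7] scene [[336.0, 190.0], [333.0, 192.0], [330.0, 195.0], [331.0, 187.0], [328.0, 189.0], [325.0, 192.0]]
0.07 side rows [299.8 295.5 291.3 300.1 295.8 291.6] scene [[336.0, 187.0], [333.0, 189.0], [330.0, 192.0], [331.0, 184.0], [328.0, 187.0], [325.0, 189.0]]
0.08 side rows [295.6 291.4 287.2 295.9 291.6 287.4] scene [[336.0, 184.0], [333.0, 187.0], [330.0, 189.0], [332.0, 181.0], [328.0, 184.0], [325.0, 187.0]]
0.09 side rows [291.4 287.1 283.  291.6 287.4 283.2] scene [[336.0, 181.0], [333.0, 184.0], [330.0, 187.0], [332.0, 179.0], [329.0, 181.0], [325.0, 184.0]]
side col 364 rows 275-310 [124.0, 123.0, 124.0, 123.0, 125.0, 124.0, 125.0, 122.0, 124.0, 124.0, 123.0, 122.0, 118.0, 97.0, 61.0, 20.0, 24.0, 26.0, 24.0, 20.0, 19.0, 26.0, 26.0, 61.0, 80.0, 68.0, 57.0, 61.0, 72.0, 76.0, 77.0, 77.0, 81.0, 84.0, 85.0]
scene 328 rows 170-200 [119.0, 118.0, 117.0, 115.0, 119.0, 117.0, 116.0, 116.0, 118.0, 118.0, 116.0, 120.0, 112.0, 78.0, 39.0, 17.0, 16.0, 7.0, 18.0, 18.0, 40.0, 57.0, 60.0, 62.0, 70.0, 74.0, 75.0, 73.0, 74.0, 69.0]
scene 330 rows 170-200 [121.0, 119.0, 119.0, 119.0, 117.0, 114.0, 118.0, 120.0, 121.0, 117.0, 122.0, 118.0, 118.0, 111.0, 80.0, 36.0, 17.0, 18.0, 16.0, 15.0, 19.0, 39.0, 56.0, 59.0, 61.0, 70.0, 70.0, 73.0, 73.0, 72.0]
scene 332 rows 170-200 [119.0, 113.0, 116.0, 117.0, 119.0, 116.0, 115.0, 115.0, 117.0, 115.0, 114.0, 115.0, 111.0, 113.0, 105.0, 61.0, 26.0, 12.0, 16.0, 16.0, 17.0, 19.0, 41.0, 56.0, 58.0, 60.0, 68.0, 70.0, 73.0, 70.0]
scene 334 rows 170-200 [100.0, 103.0, 101.0, 102.0, 102.0, 98.0, 104.0, 98.0, 100.0, 100.0, 100.0, 93.0, 89.0, 86.0, 73.0, 46.0, 26.0, 7.0, 17.0, 19.0, 17.0, 17.0, 20.0, 40.0, 56.0, 57.0, 59.0, 67.0, 72.0, 74.0]
```

Call:
{"op": "servo_tool", "data": {"series": [[1,0,-0.2,0,0,0,0],[1,0,-0.2,0.05,0,0,0],[1,0,-0.2,0.1,0,0,0],[1,0,-0.2,0.15,0,0,0],[1,0,-0.2,0.2,0,0,0],[1,0,-0.2,0.2,0,0,0]]}}

```text
clock: 5.15
eef_pos: [0.5825, -0.1292, 0.0481]
tool_rot: [-3.141, 0.0, 0.059]
ft_force: [0.3, -0.3, -0.0]
gripper_width: 0.0006
grasp_force: 0.0
```

Call:
{"op": "servo_tool", "data": {"series": [[1,0,0,-1,0,0,0],[1,0,0,-3,0,0,0],[0.5,0,0,-5,0,0,0],[0.5,0,0,-6,0,0,0],[0.5,0,0,-6,0,0,0],[0.5,0,0,-6,0,0,0],[0.5,0,0,-6,0,0,0],[0.5,0,0,-6,0,0,0]]}}

```text
clock: 5.82
eef_pos: [0.582, -0.1291, 0.1072]
tool_rot: [-3.141, 0.001, 0.059]
ft_force: [-0.8, 0.2, -1.1]
gripper_width: 0.0368
grasp_force: 0.0
```

```bash
python3 - <<'E'
from h import *
S=np.load("pics/side0.npz");C=np.load("pics/scene0.npz");e=robot.get_state()["eef_pos"];print(e)
a=robot.capture("side")["frame"];b=robot.capture("scene")["frame"]
us=proj(S,e)[0];uc=proj(C,e)[0];print(us,uc)
def crop(im,u):
    x,y=int(u[0])-50,int(u[1])-90; im=im.copy(); cv2.circle(im,tuple(int(k) for k in u),1,(255,0,0),-1)
    return cv2.resize(im[max(y,0):max(y,0)+130,x:x+100],(400,520),interpolation=cv2.INTER_CUBIC),(x,y)
A,B=crop(a,us),crop(b,uc);print(A[1],B[1])
cv2.imwrite("pics/gr.png",np.hstack([A[0],B[0]])[:,:,::-1])
E
```

```text
[ 0.58201416 -0.12907937  0.10724287]
[363.45618397 279.07348541] [330.62234132 178.33472382]
(313, 189) (280, 88)
```

View pics/gr.png

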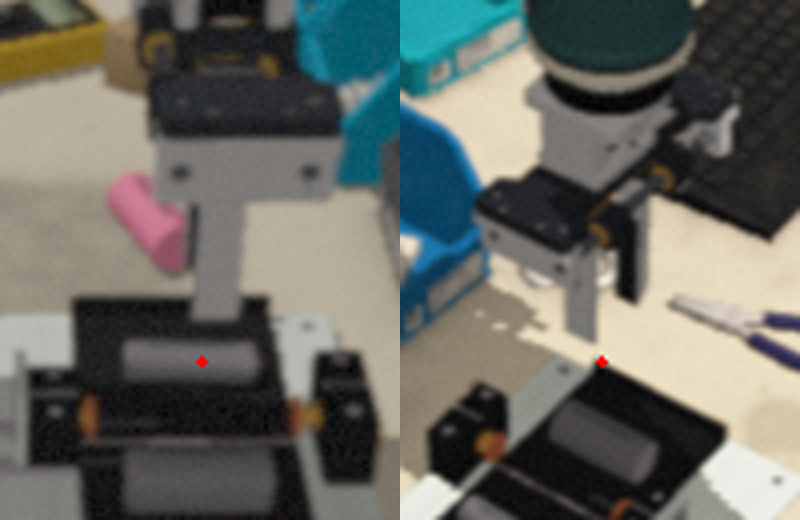

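The reported TCP (red dots at (202,362) and (601,362)) lies 35–40 mm beyond the visible fingertips at (215,320) and (580–628,300–335). So I'll go down by force, with a slow guarded descent.

Call:
{"op": "servo_tool", "data": {"series": [[1,0,0.4,1,0,0,0],[1,0,0.8,3,0,0,0],[1,0,0.8,5,0,0,0],[1,0,0.8,6.5,0,0,0],[1,0,0.8,7.3,0,0,0],[1,0,0.8,7.8,0,0,0],[1,0,0.8,7.8,0,0,0],[1,0,0.8,7.8,0,0,0]]}}

```text
clock: 6.58
eef_pos: [0.5833, -0.1372, 0.0305]
tool_rot: [-3.142, -0.0, 0.059]
ft_force: [-0.4, 0.8, 0.5]
gripper_width: 0.0005
grasp_force: 0.0
```

```bash
python3 - <<'E'
from h import *
S=np.load("pics/side0.npz");e=robot.get_state()["eef_pos"];print(e)
s=robot.capture("side")["frame"];c=robot.capture("scene")["frame"]
for u in (362,364,366):print("side",u,s[285:320,u].mean(1).round().tolist())
for u in (328,331,334):print("scene",u,c[175:205,u].mean(1).round().tolist())
for z in(.05,.055,.06,.065,.07):print(z,proj(S,[[e[0],e[1]-.0125,z],[e[0],e[1]-.006,z]])[:,1])
E
```

```text
[ 0.58329378 -0.13721786  0.03051217]
side 362 [126.0, 124.0, 126.0, 123.0, 125.0, 122.0, 124.0, 125.0, 124.0, 124.0, 124.0, 124.0, 123.0, 116.0, 90.0, 67.0, 60.0, 60.0, 69.0, 79.0, 78.0, 81.0, 82.0, 85.0, 86.0, 86.0, 81.0, 80.0, 75.0, 77.0, 75.0, 63.0, 41.0, 23.0, 25.0]
side 364 [124.0, 124.0, 125.0, 123.0, 124.0, 125.0, 125.0, 123.0, 126.0, 124.0, 124.0, 124.0, 122.0, 110.0, 92.0, 61.0, 60.0, 61.0, 69.0, 74.0, 76.0, 80.0, 80.0, 84.0, 86.0, 84.0, 81.0, 83.0, 78.0, 80.0, 69.0, 62.0, 40.0, 30.0, 22.0]
side 366 [122.0, 125.0, 124.0, 125.0, 122.0, 122.0, 123.0, 124.0, 126.0, 124.0, 122.0, 123.0, 124.0, 110.0, 84.0, 54.0, 54.0, 63.0, 67.0, 78.0, 79.0, 79.0, 81.0, 84.0, 87.0, 83.0, 82.0, 81.0, 80.0, 75.0, 73.0, 64.0, 46.0, 29.0, 17.0]
scene 328 [118.0, 117.0, 116.0, 117.0, 114.0, 119.0, 116.0, 113.0, 116.0, 113.0, 113.0, 92.0, 46.0, 18.0, 18.0, 41.0, 55.0, 57.0, 64.0, 71.0, 71.0, 73.0, 71.0, 72.0, 73.0, 70.0, 67.0, 61.0, 51.0, 29.0]
scene 331 [118.0, 120.0, 118.0, 120.0, 118.0, 117.0, 121.0, 117.0, 115.0, 118.0, 120.0, 121.0, 107.0, 71.0, 31.0, 21.0, 28.0, 48.0, 59.0, 54.0, 65.0, 69.0, 72.0, 77.0, 71.0, 72.0, 68.0, 67.0, 63.0, 57.0]
scene 334 [112.0, 110.0, 110.0, 108.0, 110.0, 107.0, 112.0, 109.0, 109.0, 113.0, 111.0, 112.0, 113.0, 100.0, 63.0, 25.0, 17.0, 23.0, 39.0, 57.0, 59.0, 61.0, 68.0, 73.0, 72.0, 72.0, 71.0, 74.0, 69.0, 70.0]
0.05 [310.38705845 308.08454319]
0.055 [308.33545094 306.03864016]
0.06 [306.27043585 303.97945284]
0.065 [304.19188131 301.90685141]
0.07 [302.09965372 299.82070439]
```

Call:
{"op": "servo_tool", "data": {"series": [[1,0,0,0.4,0,0,0],[1,0,0,0.8,0,0,0],[1,0,0,1.1,0,0,0],[1,0,0,1.2,0,0,0],[1,0,0,1.2,0,0,0]]}}

```text
clock: 7.1
eef_pos: [0.5828, -0.1371, 0.0178]
tool_rot: [-3.141, 0.001, 0.059]
ft_force: [0.2, 0.3, -0.2]
gripper_width: 0.0004
grasp_force: 0.0
```

```bash
python3 - <<'E'
from h import *
s=robot.get_state();e=s["eef_pos"];print(e,s["ft_force"],s["effort"].round(1))
s=robot.capture("side")["frame"]
for u in (362,366):print("side",u,s[290:320,u].mean(1).round().tolist())
d=np.load("pics/w1.npz");S=np.load("pics/side0.npz");C=np.load("pics/scene0.npz")
fs=lambda L:np.array([290,255])+np.array(L)/5.9
fc=lambda L:np.array([255,170])+np.array(L)/5.9
# triangulate end-block/lip corner heights without assuming z (side+scene)
P={"lip x50 y110":((530,50),(130,345)),"lip x50 y-110":((622,472),(437,50)),"plunger":((575,222),(275,175))}
for n,(a,b) in P.items():
    f=lambda X:np.r_[(proj(S,X)-fs([a])).ravel(),(proj(C,X)-fc([b])).ravel()]
    r=least_squares(f,[.6,-.1,0]);print(n,r.x,r.fun.round(1))
E
```

```text
[ 0.58281875 -0.13707165  0.01783434] [ 0.21424155  0.27084261 -0.21993103] [ -0.  -88.6  -5.4 -34.1   0.   -0.2  -0. ]
side 362 [124.0, 126.0, 125.0, 125.0, 125.0, 126.0, 122.0, 123.0, 123.0, 124.0, 125.0, 124.0, 125.0, 117.0, 102.0, 86.0, 81.0, 85.0, 88.0, 86.0, 86.0, 81.0, 82.0, 77.0, 75.0, 72.0, 63.0, 39.0, 17.0, 20.0]
side 366 [120.0, 123.0, 125.0, 124.0, 123.0, 122.0, 122.0, 128.0, 123.0, 126.0, 124.0, 124.0, 123.0, 117.0, 97.0, 81.0, 81.0, 81.0, 85.0, 86.0, 85.0, 82.0, 80.0, 78.0, 79.0, 74.0, 60.0, 44.0, 23.0, 14.0]
lip x50 y110 [0.62653248 0.03702977 0.02517813] [-0.8  0.4 -0.9 -0.7]
lip x50 y-110 [ 0.64027616 -0.19037431  0.0288335 ] [-0.6  0.3 -0.9 -0.6]
plunger [ 0.63614274 -0.07513044  0.03446837] [ 0.2 -0.1  0.3  0.2]
```

Call:
{"op": "servo_tool", "data": {"series": [[1,0,0,0.2,0,0,0],[1,0,0,0.4,0,0,0],[1,0,0,0.5,0,0,0],[1,0,0,0.6,0,0,0],[1,0,0,0.6,0,0,0]]}}

```text
clock: 7.57
eef_pos: [0.5831, -0.1374, 0.0122]
tool_rot: [3.141, 0.0, 0.059]
ft_force: [-0.6, -1.2, 2.6]
gripper_width: 0.0003
grasp_force: 1.3
```

Call:
{"op": "servo_tool", "data": {"series": [[1,0,0,0.04,0,0,0],[1,0,-0.2,0.06,0,0,0],[1,0,-0.5,0.06,0,0,0],[1,0,-0.8,0.06,0,0,0],[1,0,-1.1,0.06,0,0,0],[1,0,-1.3,0.06,0,0,0],[1,0,-1.5,0.06,0,0,0],[1,0,-1.6,0.06,0,0,0],[1,0,-1.6,0.06,0,0,0]]}}

```text
clock: 8.32
eef_pos: [0.5825, -0.1215, 0.0132]
tool_rot: [3.141, -0.001, 0.059]
ft_force: [-10.4, -0.4, 27.3]
gripper_width: 0.0001
grasp_force: 13.6
```

```bash
cat > meas.py <<'E'
from h import *
import sys
s=robot.get_state();c=robot.capture("wrist")
d=dict(c,pos=s["eef_pos"],rot=s["tool_rot"]);d["pos"]=d["pos"]
print(s["eef_pos"].round(4),s["ft_force"].round(1))
np.savez("pics/last.npz",**d)
p=np.array([.5852,-.0806,.060])
H=np.linalg.inv(d["hand_eye"]);R=Ro.from_euler("xyz",d["rot"]).as_matrix()
def pix(X):
    v=H[:3,:3]@(R.T@(np.array(X)-d["pos"]))+H[:3,3];r=np.hypot(*v[:2]);return d["K"][:2,2]+d["K"][0,0]*np.arctan2(r,v[2])*v[:2]/r
# top-down rectified tester view at height z: 0.5 mm/px, x -60..60 (rows), y -80..80 (cols)
def rect(z):
    xs=np.arange(60,-60,-.5)/1e3;ys=np.arange(80,-80,-.5)/1e3
    m=np.array([[pix(T(p,[x,y,z])[0]) for y in ys] for x in xs],np.float32)
    return cv2.remap(c["frame"],m[...,0],m[...,1],cv2.INTER_LINEAR)
im=rect(.036);cv2.imwrite("pics/rect.png",cv2.resize(im,None,fx=2.4,fy=2.4)[:,:,::-1])
g=cv2.GaussianBlur(cv2.cvtColor(im,cv2.COLOR_RGB2GRAY),(5,5),0).astype(int)
for x in (35,30,25,20,15,10,5,0,-5,-10,-20,-30):
    r=g[int((60-x)/.5)];on=np.flatnonzero(np.diff(np.r_[0,(r>50).astype(int),0]))
    print(x,[(round(80-a*.5,1),round(80-b*.5,1)) for a,b in on.reshape(-1,2) if b-a>4])
E
python3 meas.py
```

```text
[ 0.5825 -0.1215  0.0132] [-10.4  -0.4  27.3]
35 [(np.float64(59.5), np.float64(38.5)), (np.float64(-1.5), np.float64(-5.0))]
30 [(np.float64(61.0), np.float64(38.0)), (np.float64(-1.5), np.float64(-5.0)), (np.float64(-26.0), np.float64(-54.0))]
25 [(np.float64(61.0), np.float64(38.5)), (np.float64(-1.5), np.float64(-5.0)), (np.float64(-24.0), np.float64(-55.5))]
20 [(np.float64(61.5), np.float64(38.5)), (np.float64(-1.5), np.float64(-5.0)), (np.float64(-24.0), np.float64(-55.5))]
15 [(np.float64(61.5), np.float64(39.0)), (np.float64(-1.5), np.float64(-5.0)), (np.float64(-24.0), np.float64(-55.5))]
10 [(np.float64(62.0), np.float64(39.0)), (np.float64(-1.5), np.float64(-5.0)), (np.float64(-24.0), np.float64(-55.5))]
5 [(np.float64(62.0), np.float64(39.5)), (np.float64(-1.5), np.float64(-5.0)), (np.float64(-24.0), np.float64(-55.5))]
0 [(np.float64(62.5), np.float64(39.5)), (np.float64(-1.5), np.float64(-5.0)), (np.float64(-24.0), np.float64(-55.5))]
-5 [(np.float64(62.5), np.float64(40.0)), (np.float64(-1.5), np.float64(-5.0)), (np.float64(-24.0), np.float64(-39.5)), (np.float64(-42.0), np.float64(-56.0))]
-10 [(np.float64(63.0), np.float64(40.0)), (np.float64(-1.5), np.float64(-5.0)), (np.float64(-24.0), np.float64(-39.5)), (np.float64(-42.5), np.float64(-56.5))]
-20 [(np.float64(63.5), np.float64(40.5)), (np.float64(12.0), np.float64(9.5)), (np.float64(-1.5), np.float64(-5.0)), (np.float64(-16.0), np.float64(-18.5)), (np.float64(-23.0), np.float64(-39.0)), (np.float64(-42.5), np.float64(-58.5))]
-30 [(np.float64(64.0), np.float64(41.5)), (np.float64(-1.5), np.float64(-5.0)), (np.float64(-21.0), np.float64(-38.5)), (np.float64(-43.0), np.float64(-60.5))]
```

Call:
{"op": "servo_tool", "data": {"series": [[1,0,0,-0.1,0,0,0],[1,0,-0.2,-0.1,0,0,0],[1,0,-0.5,-0.1,0,0,0],[1,0,-0.8,-0.1,0,0,0],[1,0,-1.1,-0.1,0,0,0],[1,0,-1.3,-0.1,0,0,0],[1,0,-1.5,-0.1,0,0,0],[1,0,-1.5,-0.1,0,0,0]]}}

```text
clock: 9.03
eef_pos: [0.5813, -0.1056, 0.0128]
tool_rot: [-3.141, -0.0, 0.059]
ft_force: [-1.1, 1.0, 5.5]
gripper_width: 0.0003
grasp_force: 2.3
```

```bash
sed -i 's/for x in (.*):/for x in (35,25,15,5):/; s/(round(80-a\*.5,1),round(80-b\*.5,1))/(float(80-a*.5),float(80-b*.5))/' meas.py; python3 meas.py
```

```text
[ 0.5813 -0.1056  0.0128] [-1.1  1.   5.5]
35 [(59.5, 39.0), (-0.5, -4.0)]
25 [(61.0, 39.0), (-0.5, -4.0), (-16.0, -47.5)]
15 [(61.5, 39.5), (-0.5, -4.0), (-16.0, -47.5)]
5 [(62.0, 40.0), (-0.5, -4.0), (-16.5, -47.5)]
```

Call:
{"op": "servo_tool", "data": {"series": [[1,0,0,-0.3,0,0,0],[1,0,0.5,-0.6,0,0,0],[1,0,1.2,-0.6,0,0,0],[1,0,1.6,-0.4,0,0,0],[1,0,1.6,-0.15,0,0,0],[1,0,1.6,-0.05,0,0,0],[1,0,1.6,0,0,0,0],[1,0,1.6,0,0,0,0]]}}

```text
clock: 9.75
eef_pos: [0.582, -0.1219, 0.0123]
tool_rot: [-3.141, 0.001, 0.059]
ft_force: [0.4, 0.2, -0.4]
gripper_width: 0.0007
grasp_force: 0.0
```

Call:
{"op": "servo_tool", "data": {"series": [[1,0,-0.2,0,0,0,0],[1,0,-0.5,0,0,0,0],[1,0,-0.9,0,0,0,0],[1,0,-1.3,0,0,0,0],[1,0,-1.7,0,0,0,0],[1,0,-2.1,0,0,0,0],[1,0,-2.5,0,0,0,0],[1,0,-2.9,0,0,0,0],[1,0,-3.1,0,0,0,0],[1,0,-3.1,0,0,0,0]]}}

```text
clock: 10.58
eef_pos: [0.5803, -0.0903, 0.0128]
tool_rot: [-3.141, -0.0, 0.06]
ft_force: [-2.0, 0.7, 5.8]
gripper_width: 0.0006
grasp_force: 2.9
```

```bash
python3 meas.py
```

```text
[ 0.5803 -0.0903  0.0128] [-2.   0.7  5.8]
35 [(59.5, 40.0), (0.5, -3.0)]
25 [(61.0, 39.5), (0.0, -32.0)]
15 [(61.5, 40.5), (0.0, -32.0)]
5 [(62.0, 41.0), (-0.5, -32.0)]
```

Call:
{"op": "servo_tool", "data": {"series": [[1,0,0,-0.3,0,0,0],[1,0,0.5,-0.6,0,0,0],[1,0,1.2,-0.6,0,0,0],[1,0,1.6,-0.4,0,0,0],[1,0,1.6,-0.15,0,0,0],[1,0,1.6,-0.05,0,0,0],[1,0,1.6,0,0,0,0],[1,0,1.6,0,0,0,0]]}}

```text
clock: 11.3
eef_pos: [0.5811, -0.1069, 0.0123]
tool_rot: [-3.141, 0.0, 0.059]
ft_force: [0.7, 0.1, 0.4]
gripper_width: 0.0004
grasp_force: 0.0
```

Call:
{"op": "servo_tool", "data": {"series": [[1,0,-0.2,0,0,0,0],[1,0,-0.5,0,0,0,0],[1,0,-0.9,0,0,0,0],[1,0,-1.3,0,0,0,0],[1,0,-1.7,0,0,0,0],[1,0,-2.1,0,0,0,0],[1,0,-2.5,0,0,0,0],[1,0,-2.8,0,0,0,0],[1,0,-3,0,0,0,0],[1,0,-3,0,0,0,0]]}}

```text
clock: 12.13
eef_pos: [0.5796, -0.0762, 0.013]
tool_rot: [-3.141, -0.0, 0.06]
ft_force: [-2.9, 1.2, 6.4]
gripper_width: 0.0003
grasp_force: 3.3
```

```bash
python3 meas.py
```

```text
[ 0.5796 -0.0762  0.013 ] [-2.9  1.2  6.4]
35 [(60.0, 40.5), (1.5, -1.5)]
25 [(61.0, 40.0), (14.5, -17.0)]
15 [(61.5, 40.5), (14.5, -17.0)]
5 [(62.0, 41.0), (14.5, -17.0)]
```

Call:
{"op": "servo_tool", "data": {"series": [[1,0,-0.12,0,0,0,0],[1,0,-0.24,0,0,0,0],[1,0,-0.24,0,0,0,0],[1,0,-0.24,-0.1,0,0,0],[1,0,-0.24,-0.2,0,0,0],[1,0,-0.24,-0.8,0,0,0],[1,0,-0.24,-2,0,0,0],[1,0,-0.24,-4,0,0,0],[1,0,-0.24,-6,0,0,0],[1,0,-0.24,-6,0,0,0]]}}

```text
clock: 13.02
eef_pos: [0.5816, -0.075, 0.0772]
tool_rot: [3.141, -0.005, 0.059]
ft_force: [-0.2, -0.5, 0.3]
gripper_width: 0.0008
grasp_force: 0.0
```

```bash
python3 meas.py
```

```text
[ 0.5816 -0.075   0.0772] [-0.2 -0.5  0.3]
35 [(60.0, 41.5), (2.0, -2.0)]
25 [(61.5, 40.5), (15.5, -16.0)]
15 [(62.0, 41.0), (15.5, -16.5)]
5 [(62.5, 41.5), (15.0, -16.5)]
```

View pics/rect.png

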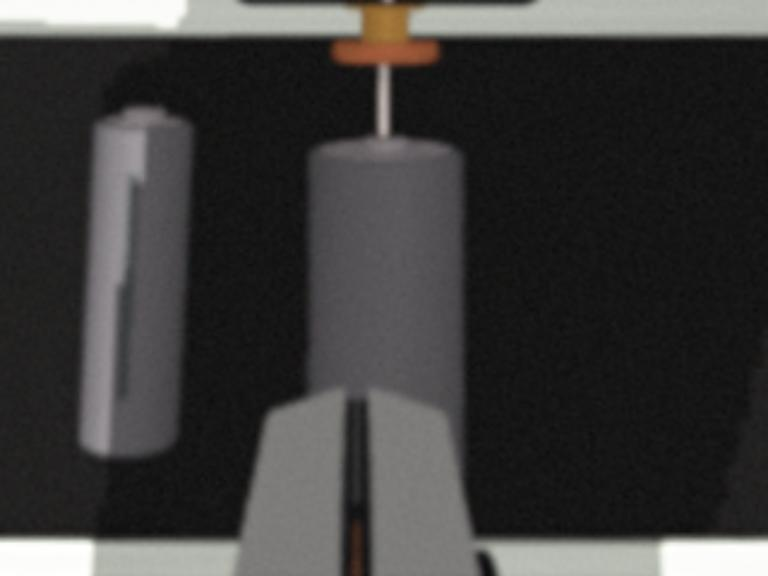

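The rectified view shows the thick cell centred on the line (308–463 around 385), square to it, and the slim cell untouched. Next I move behind the sliding contact.

Call:
{"op": "servo_tool", "data": {"series": [[1,-1,0,0,0,0,0],[1,-3,0.3,0,0,0,0],[1,-6,0.6,0,0,0,0],[1,-9,0.6,0,0,0,0],[1,-11.5,0.6,0,0,0,0],[1,-12.7,0.6,0,0,0,0],[1,-12.7,0.6,0,0,0,0],[1,-12.7,0.6,0,0,0,0]]}}

```text
clock: 13.73
eef_pos: [0.4524, -0.0885, 0.0726]
tool_rot: [3.141, 0.0, 0.058]
ft_force: [0.3, 0.1, 0.1]
gripper_width: 0.0006
grasp_force: 0.0
```

```bash
python3 - <<'E'
from h import *
S=np.load("pics/side0.npz");C=np.load("pics/scene0.npz");s=robot.get_state();e=s["eef_pos"];print(e,s["ft_force"])
p=np.array([.5852,-.0806,.060]);print("tcp in tester",T_inv(p,e))
tip=e+[0,0,.04]
a=robot.capture("side")["frame"];b=robot.capture("scene")["frame"]
X=[[x,y,z] for x in(-.096,) for y in(-.022,.022) for z in(.022,.064)]
W=T(p,np.array(X))
def crop(im,c,o):
    im=cv2.resize(im[o[1]:o[1]+115,o[0]:o[0]+80],None,fx=5,fy=5,interpolation=cv2.INTER_CUBIC)
    for P,col in [(W,(255,0,0)),([tip],(0,255,0))]:
        for q in proj(c,P): cv2.circle(im,tuple(int(v) for v in (q-o+.5)*5),3,col,-1)
    return im
cv2.imwrite("pics/pp.png",np.hstack([crop(a,S,np.array([285,225])),crop(b,C,np.array([315,150]))])[:,:,::-1])
E
```

```text
[ 0.45239807 -0.08847781  0.07262021] [0.27851495 0.08190222 0.09853334]
tcp in tester [-1.33035343e-01  9.97042762e-05]
```

View pics/pp.png

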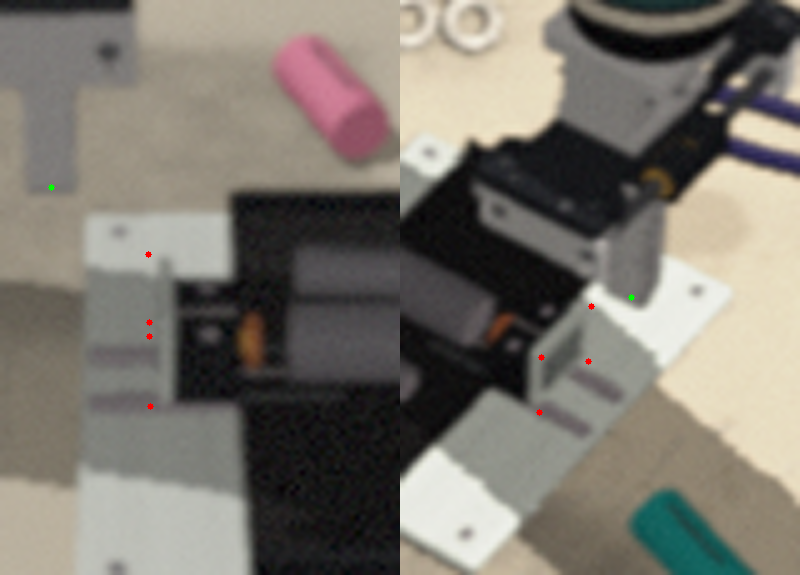

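Left half: fingertip (52,190) is clear behind the push plate, whose rear face is at x≈160. That puts the face near tester x = −91 mm. The right half agrees.

Call:
{"op": "servo_tool", "data": {"series": [[1,0,0,1,0,0,0],[1,0,0,3,0,0,0],[1,0,0,5,0,0,0],[1,0,0,6.5,0,0,0],[1,0,0,6.8,0,0,0],[1,0.5,0,6.8,0,0,0],[1,1,0,6.8,0,0,0],[1,1.5,0,6.8,0,0,0],[1,2,0,6.8,0,0,0],[1,2,0,6.8,0,0,0]]}}

```text
clock: 14.67
eef_pos: [0.4746, -0.087, 0.0053]
tool_rot: [3.141, -0.002, 0.059]
ft_force: [-0.1, 0.8, 0.4]
gripper_width: 0.0004
grasp_force: 0.0
```

Call:
{"op": "servo_tool", "data": {"series": [[1,0.2,0,0,0,0,0],[1,0.4,0,0,0,0,0],[1,0.6,0,0,0,0,0],[1,0.8,0,0,0,0,0],[1,1,0,0,0,0,0],[1,1.2,0,0,0,0,0],[1,1.4,0,0,0,0,0],[1,1.6,0,0,0,0,0],[1,1.6,0,0,0,0,0]]}}

```text
clock: 15.42
eef_pos: [0.4884, -0.0862, 0.0045]
tool_rot: [-3.142, 0.001, 0.059]
ft_force: [-3.6, -0.3, 1.8]
gripper_width: 0.0004
grasp_force: 1.7
```

Call:
{"op": "servo_tool", "data": {"series": [[1,0.3,0,0,0,0,0],[1,0.6,0,0,0,0,0],[1,0.9,0,0,0,0,0],[1,1.2,0,0,0,0,0],[1,1.5,0,0,0,0,0],[1,1.8,0,0,0,0,0],[1,2.1,0,0,0,0,0],[1,2.3,0,0,0,0,0],[1,2.5,0,0,0,0,0],[1,2.5,0,0,0,0,0]]}}

```text
clock: 16.25
eef_pos: [0.5132, -0.0847, 0.0044]
tool_rot: [-3.141, 0.002, 0.059]
ft_force: [-4.7, -0.0, 3.8]
gripper_width: 0.0003
grasp_force: 2.5
```

```bash
sed -i 's/rect(.036)/rect(.036)/; s/for x in (35,25,15,5):/for x in (44,40,35,30,25,20,15,10,5):/' meas.py; python3 meas.py
```

```text
[ 0.5132 -0.0847  0.0044] [-4.7 -0.   3.8]
44 [(15.0, -16.5)]
40 [(15.0, -16.5)]
35 [(57.0, 44.5), (15.0, -16.5)]
30 [(60.0, 40.0), (15.0, -16.5)]
25 [(60.0, 40.0), (15.0, -16.0)]
20 [(60.5, 40.5), (15.0, -16.5)]
15 [(60.5, 40.5), (15.0, -16.5)]
10 [(61.0, 41.0), (15.0, -16.0)]
5 [(61.0, 41.0), (15.0, -16.5)]
```

Call:
{"op": "servo_tool", "data": {"series": [[1,0.2,0,0,0,0,0],[1,0.4,0,0,0,0,0],[1,0.6,0,0,0,0,0],[1,0.8,0,0,0,0,0],[1,0.9,0,0,0,0,0],[1,1,0,0,0,0,0],[1,1,0,0,0,0,0],[1,1,0,0,0,0,0]]}}

```text
clock: 16.97
eef_pos: [0.5159, -0.0847, 0.0036]
tool_rot: [-3.141, 0.015, 0.058]
ft_force: [-49.5, -0.4, 40.8]
gripper_width: 0.0005
grasp_force: 25.1
```

Call:
{"op": "servo_tool", "data": {"series": [[1,0.05,0,0,0,0,0],[1,0.1,0,0,0,0,0],[1,0.15,0,0,0,0,0],[1,0.15,0,0,0,0,0]]}}

```text
clock: 17.3
eef_pos: [0.5158, -0.0847, 0.0035]
tool_rot: [-3.142, 0.018, 0.058]
ft_force: [-59.9, -0.8, 51.8]
gripper_width: 0.0006
grasp_force: 30.5
```

Call:
{"op": "servo_tool", "data": {"series": [[1,-0.6,0,0,0,0,0],[1,-1.1,0,0,0,0,0],[1,-2,0,0,0,0,0],[1,-3,0,0,0,0,0],[1,-4,0,0,0,0,0],[1,-4,0,-1,0,0,0],[1,-4,0,-4,0,0,0],[1,-4,0,-8,0,0,0],[1,-4,0,-12,0,0,0],[1,-4,0,-12,0,0,0]]}}

```text
clock: 18.13
eef_pos: [0.489, -0.0867, 0.1322]
tool_rot: [3.139, -0.009, 0.059]
ft_force: [1.6, -0.3, 1.0]
gripper_width: 0.0007
grasp_force: 0.0
```

```bash
python3 - <<'E'
from h import *
s=robot.get_state();print(s["eef_pos"],s["ft_force"])
c=robot.capture("wrist");a=c["frame"][60:360,160:480]
b=robot.capture("side")["frame"][255:355,290:425]
cv2.imwrite("pics/fin.png",np.hstack([cv2.resize(a,(400,375),interpolation=2),cv2.resize(b,(400,296),interpolation=2)] if 0 else [cv2.resize(a,(400,375),interpolation=2),cv2.resize(b,(400,375),interpolation=2)])[:,:,::-1])
np.savez("pics/last.npz",**c,pos=s["eef_pos"],rot=s["tool_rot"])
E
```

```text
[ 0.48902077 -0.08669342  0.13217639] [ 1.5959484  -0.30382962  1.04667672]
```

```bash
python3 - <<'E'
# numeric check in rectified top view at axis height: profile along the line (tester x) at y=0
import re
src=open('meas.py').read().replace('pics/rect.png','pics/rect2.png').replace('np.arange(60,-60,-.5)','np.arange(70,-110,-.5)').split("g=cv2")[0]
exec(src)
xs=np.arange(70,-110,-.5);j=160
for y in (0,6,-6):
    r=im[:,int((80-y)*2)].astype(int)
    cop=(r[:,0]-r[:,2]>40);on=np.flatnonzero(np.diff(np.r_[0,cop.astype(int),0])).reshape(-1,2)
    print(y,"copper runs x",[(float(xs[a]),float(xs[min(b,359)])) for a,b in on])
g=cv2.cvtColor(im,cv2.COLOR_RGB2GRAY).astype(int)
for x in (40,30,20,10,0,-10):
    k=g[int((70-x)*2)];on=np.flatnonzero(np.diff(np.r_[0,(k>50).astype(int),0])).reshape(-1,2);print(x,[(float(80-a*.5),float(80-b*.5)) for a,b in on if b-a>4])
E
```

```text
[ 0.4865 -0.0866  0.1268] [ 0.7 -0.8  0.2]
0 copper runs x [(62.5, 52.0), (-19.0, -27.0)]
6 copper runs x [(61.5, 51.5), (-19.0, -24.0)]
-6 copper runs x [(62.0, 52.0), (-19.0, -24.0)]
40 [(15.0, -16.5)]
30 [(60.5, 40.0), (15.0, -16.5)]
20 [(61.0, 40.5), (15.0, -16.5)]
10 [(61.5, 40.5), (15.5, -16.5)]
0 [(62.0, 41.5), (15.5, -16.5)]
-10 [(62.5, 42.0), (15.0, -16.5)]
```

```bash
python3 -c "
from cell import robot
print(robot.hand_in())"
```

```text
the job is handed in; nothing more can be done
None
```

I handed the job in, but `hand_in()` returned no verdict: images show the thick cell square on the white line within about 1 mm, the sliding contact home and the slim cell unmoved. The visible fingertips sat about 40 mm above the reported TCP, so if the side-push rule uses the reported pose, the top pushes (grasp point about 32 mm by that reading) would break it. Pushes also peaked at about 27 N on the cell and 60 N along the slide at its stop (about 79 N in total), so neither was gentle.

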